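# Fill the pan from the walnut dispenser

## Task

Bring the long-handled steel pan over and stand it on the counter under the mouth of the walnut dispenser, while its lid is still shut. Then press the dispenser's side pedal right down so that the lid swings up, keep it down until all five walnuts have rolled into the pan, and ease the pedal back up slowly, over a second or more, so that the lid closes softly instead of snapping shut. Leave the filled pan standing there and do not disturb the steel cup, the small black bowl or the bowl of chillies nearby.

Things in the scene. Friction and masses are not known exactly. Their poses are not given: they have to be found in the camera images.
- pan_centre (a point): Loose steel pan, round, open, 144 mm across the rim, 65 mm high, walls and bottom 3 mm, about 0.4 kg, standing on the counter; it may be lifted or slid. The point lies on its axis half-way up, 32 mm above its underside. x axis along the handle, away from the pan; z up.
- pan_handle (a point): Grasp point on the pan's straight level handle, 130 mm from the pan's axis and 56 mm above the counter. The handle is a dark steel bar 16 mm wide and 10 mm thick that runs from 70 to 192 mm from the axis. Its x axis points outward along the handle, z up.
- dispenser: Gravity dispenser bolted to the counter: clear hopper with steel cover, 349 mm high, on a steel stand; front (mouth) faces its own -x, z up. Origin: the drop spot. In its frame: chute lip at x = +42 mm, 105 mm up (underside 90); chute and lid 84 mm wide; hopper x 40 to 192, y -43 to 43 mm; foot plate x 100 to 250, y -75 to 75 mm, and nothing else on the counter.
- drop_spot (a point): Point on the counter 42 mm in front of the chute's lip (the dispenser's origin and axes), where the pan's axis should stand: within 20 mm of it the pan catches every walnut. Best with the handle pointing straight away from the dispenser (along its -x).
- pedal: The dispenser's pedal, a steel lever at its -y side, sprung up. Origin at the pivot: in the dispenser's frame x = +120, y = -66 mm, 150 mm up; it runs level 160 mm forward to the pad. Pressed, it turns down by up to 0.34 rad and a link pulls the lid open. About 2 N on the pad starts it, 6 N holds it fully down; let go, it snaps back.
- pedal_pad (a point): Centre of the top of the pedal's ribbed pad, 36 mm along the lever by 40 mm across, 158 mm above the counter when up; in the dispenser's frame x = -40, y = -100 mm. Press straight down from above: fully pressed its centre has gone 54 mm down and 6 mm back (dispenser's +x), and slopes 0.34 rad down to the front.
- lid (a joint): Angle of the lid about its shaft, 172 mm above the counter over the chute's mouth; the 70 mm steel lid hangs down before the mouth. 0 = shut, about 1.07 rad = fully up (pedal fully down); about three times the pedal's angle. Walnuts get past from about 0.6 rad and take a second or two to roll out.
- walnut1: A whole walnut in its shell, a 36 mm ball, 13 g; at the start in the chute behind the lid. Origin at its centre.
- walnut2: A whole walnut in its shell, a 36 mm ball, 13 g; at the start in the chute behind the lid. Origin at its centre.
- walnut3: A whole walnut in its shell, a 36 mm ball, 13 g; at the start in the chute behind the lid. Origin at its centre.
- walnut4: A whole walnut in its shell, a 36 mm ball, 13 g; at the start in the chute behind the lid. Origin at its centre.
- walnut5: A whole walnut in its shell, a 36 mm ball, 13 g; at the start in the chute behind the lid. Origin at its centre.
- cup: Bystander: empty steel cup, 72 mm across, 82 mm high. Origin at the centre of its underside.
- sauce_bowl: Bystander: small black bowl, 110 mm across, 42 mm high. Origin at the centre of its underside.
- chilli_bowl: Bystander: steel bowl of green chillies, 220 mm across, about 85 mm high. Origin at the centre of its underside.

How it is judged:
By the outcome, as a careful person would: the job done as asked, in the order asked, and still so for the second after the job is handed in, with the robot touching nothing.
It also fails if it takes over 54 s, if anything falls off the work surface, if the arm or the gripper's body presses on something with over 40 N, if the wrist force passes 120 N, or if a joint passes its speed limit or range.

## Robot

A 6-joint arm with a two-finger parallel gripper is mounted at the origin on the work surface. World frame = base frame: x ahead of the robot, y to its left, z up, the work surface at z = 0. Lengths are in m, angles in rad, forces in N, time in s.
With the tool pointing down it reaches from about 0.3 to 0.775 m from the base axis. Payload 14.6 kg.
Tool frame: the origin (TCP) lies between the finger pads; the fingertips stand 14 mm ahead of it and the grasp point (between the pads) lies 5 mm behind it; x points along the fingers, y is the direction in which the jaws open and shut, and the axes are right-handed (so a half turn about x gives the same grasp; the last joint's range is limited). The gripper opens to 85 mm and grips with 20 to 120 N. Pads are 22 mm wide; open, the fingers measure 114 mm over their backs; the gripper's body (76 mm by 85 mm) begins 54 mm behind the grasp point. The pads swing forward as they close: fully open they stand 13 mm farther back than shut.
Start: joints at [1.198, 0.3, 1.521, -0, 1.321, -0.067], TCP at [0.166, 0.524, 0.245] pointing down, gripper open.
Joint ranges: [-3.03, 3.03], [-0.79, 2.21], [0.23, 2.52], [-1.04, 4.18], [0, 3.07], [-2.55, 2.55]. Speed limits (rad/s): [2.22, 2.22, 2.57, 3.14, 3.14, 3.14].

## Interface

Orientations are given as a unit quaternion [w, x, y, z].
In Python, from cell import r, optics, workorder gives the robot as it stands.
- The arm moves only by the shell command python3 -m pendant 'ROWS' [OPENING]. ROWS is JSON, a list that holds one entry, the list of rows, each a list of 4 numbers: the shift along the world's x, y, z in cm, then the turn about the world's z in rad. In form: [[[dx, dy, dz, spin], ...]]. A call has 1 to 10 rows; each row is the pose to reach, as a shift and turn from the pose commanded when the call began; what a row does not reach only later rows make up. A row lasts 1/10 s, in which the tool goes at most 50 mm and 8.59 degrees, less where a joint would pass 70% of its speed; a pose out of reach is approached as far as the arm can. A call with a gripper value outside its range is refused whole. OPENING is the closure, from -1 (fully open) to 1 (shut), set as the call begins (- or left out, the last holds). The fingers move at their own pace and stop on an object; the grip force is fixed at half the most. Time passes only in rows, so rows that repeat a pose let the fingers close. It gives the time, the measured TCP pose, the force and the opening at its end, in the units of the state.
- r.sense(): the state, without advancing time (a new reading comes with each control period).
- optics.get_image(name): name is "scene" or "side" or "wrist"; returns the picture (384x512x3 uint8, blue, green, red); there is no depth.
- optics.camera_info(name): a dict with "camera_matrix" (3x3 intrinsics, pixels), "pose" (4x4, takes a point from camera to world coordinates). Camera axes: x right, y down, z forward; pixel columns grow to the right and rows downward; lengths in m; the calibration is good to about 2 mm. A picture is of the moment at which its call begins: read the wrist's pose just before it. camera_info takes no time and is no camera call; for the wrist camera it gives the pose at the moment of the call.
- workorder.finish_job(): hands the job in, once; it reports no verdict.
The state is a dict: "time_s": time; "joint_positions": joint angles; "qd": joint speeds; "joint_efforts": joint torques, N m; "tool_pos": TCP position; "tcp_rot": TCP orientation; "wrist_force": force on the tool from outside, world axes, zero at the start; "torque": the same for the moment, N m; "finger_gap": opening from 0.0 (shut) to 1.0 (fully open).
Only numpy, scipy, OpenCV 4.12 (cv2) and the standard library are available. Lean on these libraries where they do the work, as an engineer would, in place of code of your own. Each camera call takes 0.05 s, during which the arm holds its last target.

## Working session

There is one attempt and no reset: what is moved stays moved. The work goes in short steps, Python scripts to look and compute and a shell command to move; the robot and the scene stay as the last step left them, time stands still between calls to the robot, and variables do not carry over. Pictures are saved under pics/ and viewed, and the job is handed in when it is done.

```bash
ls; mkdir -p pics; python3 - <<'E'
from cell import r, optics, workorder
import cv2
for n in ("scene","side","wrist"):
    cv2.imwrite(f"pics/{n}0.png",optics.get_image(n))
    i=optics.camera_info(n);print(n,i)
print(r.sense())
E
```

```text
pics
scene {'camera_matrix': array([[459.34873335,   0.        , 254.01579848],
       [  0.        , 459.34873335, 182.40955103],
       [  0.        ,   0.        ,   1.        ]]), 'pose': array([[ 0.25009695, -0.89658697,  0.36549052,  0.26954288],
       [-0.96817238, -0.22780686,  0.10366424, -0.06859735],
       [-0.00968275, -0.37978394, -0.92502454,  1.04771647],
       [ 0.        ,  0.        ,  0.        ,  1.        ]])}
side {'camera_matrix': array([[455.26499862,   0.        , 254.46408968],
       [  0.        , 455.26499862, 186.73333967],
       [  0.        ,   0.        ,   1.        ]]), 'pose': array([[-0.9005125 , -0.29530991,  0.3191697 ,  0.23505338],
       [-0.4347754 ,  0.62314066, -0.65012773,  0.84947385],
       [-0.00689845, -0.72421528, -0.68953944,  0.97214608],
       [ 0.        ,  0.        ,  0.        ,  1.        ]])}
wrist {'camera_matrix': array([[307.38726169,   0.        , 253.4972033 ],
       [  0.        , 307.38726169, 193.17159679],
       [  0.        ,   0.        ,   1.        ]]), 'pose': array([[ 0.30160264,  0.9186106 ,  0.255324
[... 175 characters left out ...]
0.        ,  1.        ]])}
{'time_s': 0.15, 'joint_positions': array([ 1.19840317e+00,  3.00337905e-01,  1.52142989e+00, -1.19712522e-05,
        1.32067898e+00, -6.66002883e-02]), 'qd': array([ 0.00166249, -0.00247477, -0.00246956,  0.0004856 ,  0.00143494,
       -0.00101615]), 'joint_efforts': array([-7.32070894e-04, -5.43671715e+01, -3.61882138e+01, -6.72287706e-05,
        3.27862857e-03,  3.22316066e-05]), 'tool_pos': array([0.16552504, 0.52433548, 0.24485833]), 'tcp_rot': array([ 0.69879608,  0.10739669,  0.69891959, -0.10798794]), 'wrist_force': array([ 0.20669503,  1.47927816, -0.16972884]), 'torque': array([-0.01947306,  0.01447762, -0.02916094]), 'finger_gap': 0.9991127233166868}
```

View pics/scene0.png

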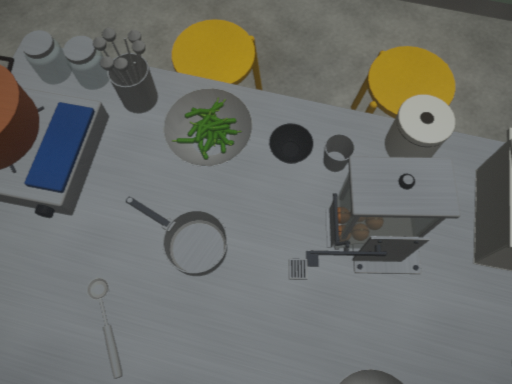

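View pics/side0.png

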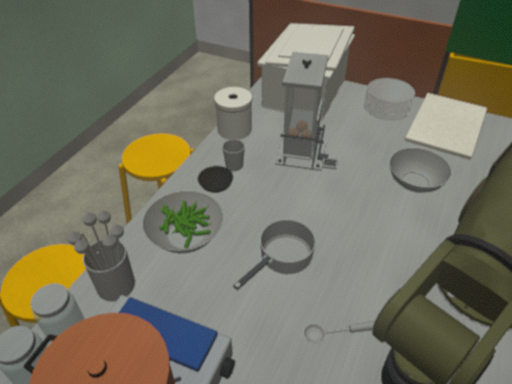

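View pics/wrist0.png

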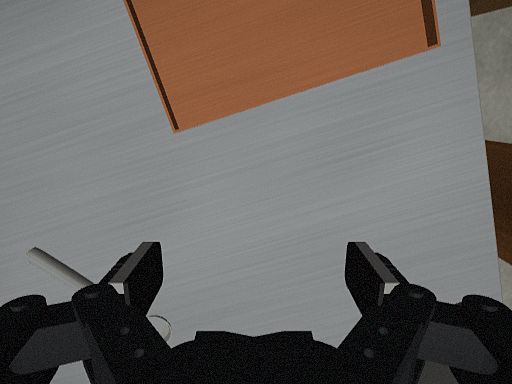

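Scene: pan at (197,247) with handle up-left to (128,199). The dispenser is around (390,220), with the pedal pad at (298,268). Next I'll enlarge these areas.

```bash
python3 - <<'E'
import cv2
s=cv2.imread("pics/scene0.png")
cv2.imwrite("pics/c1.png",cv2.resize(s[120:320,270:470],None,fx=3,fy=3,interpolation=cv2.INTER_CUBIC))
cv2.imwrite("pics/c2.png",cv2.resize(s[185:285,115:245],None,fx=6,fy=6,interpolation=cv2.INTER_CUBIC))
s=cv2.imread("pics/side0.png")
cv2.imwrite("pics/c3.png",cv2.resize(s[40:190,230:380],None,fx=4,fy=4,interpolation=cv2.INTER_CUBIC))
E
```

```text
(no output)
```

View pics/c1.png

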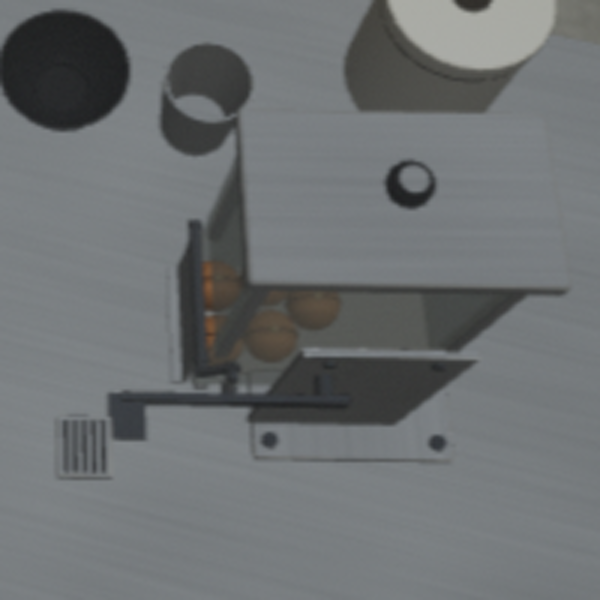

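View pics/c2.png

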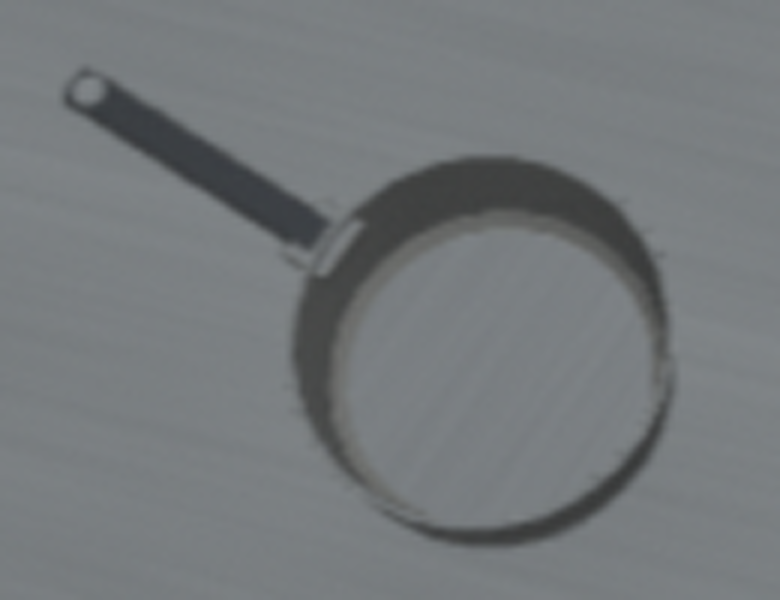

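View pics/c3.png

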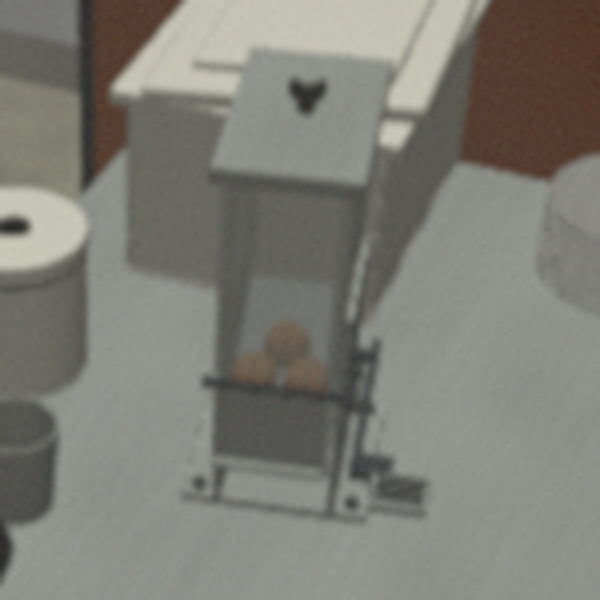

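```bash
cat > h.py <<'E'
import numpy as np
from cell import optics
def ray(name,px,z,info=None):
    i=info or optics.camera_info(name);K=i["camera_matrix"];T=i["pose"]
    d=T[:3,:3]@np.linalg.solve(K,[px[0],px[1],1.]);o=T[:3,3]
    return o+d*(z-o[2])/d[2]
def proj(name,P,info=None):
    i=info or optics.camera_info(name);K=i["camera_matrix"];T=i["pose"]
    c=T[:3,:3].T@(np.asarray(P,float)-T[:3,3]);u=K@c;return u[:2]/u[2]
def dis(p,P):
    c,s=np.cos(p[2]),np.sin(p[2]);return np.array([p[0]+c*P[0]-s*P[1],p[1]+s*P[0]+c*P[1],P[2]])
E
python3 - <<'E'
from h import *
from scipy.optimize import least_squares
np.set_printoptions(precision=4,suppress=True)
A=lambda x,y,f,ox,oy:(x/f+ox,y/f+oy)
sc=lambda x,y:A(x,y,3,270,120); sd=lambda x,y:A(x,y,4,230,40)
obs=[("scene",sc(84,446),(-.04,-.1,.158)),("scene",sc(254,458),(.1,-.075,.006)),("scene",sc(450,460),(.25,-.075,.006)),
("side",sd(400,490),(-.04,-.1,.158))]
f=lambda p:np.concatenate([proj(n,dis(p,P))-u for n,u,P in obs])
for y0 in (-1.5,0,1.5,3):
  s=least_squares(f,[.6,-.2,y0]);print(s.x,s.cost,s.fun)
for n,u in (("scene",sc(84,446)),("side",sd(400,490))): print(n,ray(n,u,.158))
p2=lambda x,y:A(x,y,6,115,185)
c=ray("scene",p2(484,351),.065);t=ray("scene",p2(70,84),.056);g=ray("scene",p2(322,232),.056)
print("pan",c,t,g,np.linalg.norm((t-c)[:2]),np.arctan2(*(t-c)[1::-1]),np.arctan2(*(t-g)[1::-1]))
rim=ray("side",(287.5,243),.065);ht=ray("side",(237,287),.056);print(rim,ht)
print("cup",ray("scene",sc(208,82),.082),"sauce",ray("scene",sc(64,68),.042),"chil",ray("scene",(208,127),.07))
E
```

```text
[ 0.5732 -0.1118 -1.3348] 0.7195745032032851 [-0.3646 -0.0162 -0.5832 -0.2667  0.6845  0.0554  0.3095 -0.5721]
[ 0.5732 -0.1118 -1.3348] 0.7195745032032308 [-0.3646 -0.0162 -0.5832 -0.2667  0.6845  0.0554  0.3095 -0.5721]
[ 0.5732 -0.1118 -1.3348] 0.7195745032032425 [-0.3646 -0.0162 -0.5832 -0.2667  0.6845  0.0554  0.3095 -0.5721]
[ 0.5732 -0.1118  4.9484] 0.7195745032031874 [-0.3646 -0.0162 -0.5832 -0.2667  0.6845  0.0554  0.3095 -0.5721]
scene [ 0.4668 -0.097   0.158 ]
side [ 0.4666 -0.0936  0.158 ]
pan [0.4859 0.1294 0.065 ] [0.549  0.3169 0.056 ] [0.5166 0.2039 0.056 ] 0.19778380993802255 1.2459645384144074 1.2914443852185304
[0.488  0.1458 0.065 ] [0.5466 0.3139 0.056 ]
cup [ 0.7863 -0.1318  0.082 ] sauce [ 0.7914 -0.0182  0.042 ] chil [0.7689 0.1854 0.07  ]
```

```bash
cat > ov.py <<'E'
from h import *
import cv2
def draw(img,name,pan,info=None):
    x,y,a=pan
    t=np.linspace(0,2*np.pi,72)
    F=lambda P:proj(name,[x+np.cos(a)*P[0]-np.sin(a)*P[1],y+np.sin(a)*P[0]+np.cos(a)*P[1],P[2]],info)
    rim=[F((.072*np.cos(k),.072*np.sin(k),.065)) for k in t]
    bar=[F(q) for q in ((.07,.008,.061),(.192,.008,.061),(.192,-.008,.061),(.07,-.008,.061))]
    return rim,bar
def show(src,name,pan,box,f,out,info=None):
    s=cv2.imread(src);x0,y0,x1,y1=box
    c=cv2.resize(s[y0:y1,x0:x1],None,fx=f,fy=f,interpolation=cv2.INTER_CUBIC)
    for pts,col in zip(draw(s,name,pan,info),((0,0,255),(0,255,255))):
        q=((np.array(pts)+.5-[x0,y0])*f).astype(np.int32);cv2.polylines(c,[q],True,col,1,cv2.LINE_AA)
    cv2.imwrite(out,c)
E
python3 - <<'E'
from ov import *
pan=(.4875,.1335,1.263)
show("pics/scene0.png","scene",pan,(115,185,245,285),6,"pics/o1.png")
show("pics/side0.png","side",pan,(225,210,325,300),6,"pics/o2.png")
a=cv2.imread("pics/o1.png");b=cv2.imread("pics/o2.png");h=max(len(a),len(b))
pad=lambda i:cv2.copyMakeBorder(i,0,h-len(i),0,0,0)
o=np.hstack([pad(a),pad(b)]);cv2.imwrite("pics/o.png",cv2.resize(o,(800,int(h*800/o.shape[1]))))
from cell import r
from scipy.spatial.transform import Rotation as R
s=r.sense();print(R.from_quat(s["tcp_rot"],scalar_first=True).as_matrix(),s["tool_pos"])
E
```

```text
[[-2.99966401e-04  3.01046398e-01  9.53609446e-01]
 [-7.99804186e-04  9.53609112e-01 -3.01046544e-01]
 [-9.99999635e-01 -8.53004675e-04 -4.52725246e-05]] [0.16552504 0.52433548 0.24485833]
```

View pics/o.png

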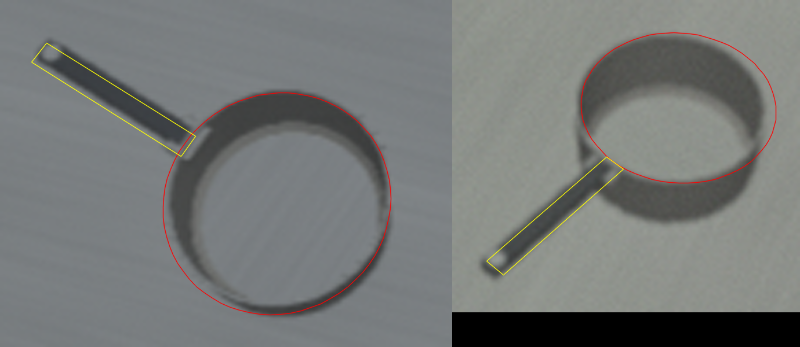

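```bash
python3 -m pendant '[[[2.5,-1.8,0,-0.1],[6.5,-4.8,0,-0.24],[10.5,-7.7,0,-0.38],[14.5,-10.6,0,-0.52],[18.5,-13.6,0,-0.66],[22.5,-16.5,0,-0.8],[26.5,-19.5,0,-0.94],[30,-22,0,-1.08],[33.5,-24.6,0,-1.22],[36.5,-26.8,0,-1.36]]]'; python3 -m pendant '[[[0,0,-2,-0.1],[0,0,-4,-0.19],[0,0,-6,-0.216],[0,0,-7.5,-0.216],[0,0,-8,-0.216],[0,0,-8,-0.216]]]'
python3 - <<'E'
from ov import *
from cell import r
s=r.sense();print(s["tool_pos"],s["joint_positions"])
info=optics.camera_info("wrist");cv2.imwrite("pics/w1.png",optics.get_image("wrist"))
show("pics/w1.png","wrist",(.491,.132,1.26),(0,0,512,384),1.5,"pics/w1o.png",info)
E
```

```text
time_s: 1.15
tool_pos: [0.5321, 0.2548, 0.245]
tcp_rot: [-0.474, -0.525, -0.474, 0.525]
wrist_force: [0.3, 0.1, 0.5]
finger_gap: 0.997
time_s: 1.75
tool_pos: [0.5304, 0.2564, 0.1648]
tcp_rot: [-0.416, -0.571, -0.417, 0.572]
wrist_force: [0.4, 0.6, 0.9]
finger_gap: 0.998
[0.53038473 0.25639776 0.1648045 ] [3.88124735e-01 4.60865883e-01 1.49385201e+00 5.33197355e-06
 1.18811467e+00 6.98984026e-01]
```

View pics/w1o.png

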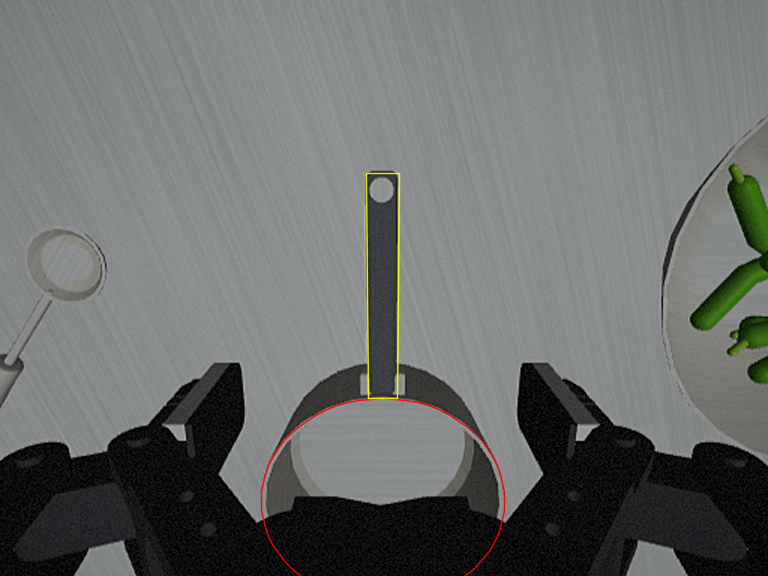

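The wrist overlay matches: the handle runs up column ~382, centred between the jaws. I'll descend and grasp.

```bash
python3 -m pendant '[[[0,0,-3,0],[0,0,-6,0],[0,0,-9,0],[0,0,-10.7,0],[0,0,-11.3,0],[0,0,-11.3,0]]]'; python3 -m pendant '[[[0,0,0,0],[0,0,0,0],[0,0,0,0],[0,0,0,0],[0,0,0,0],[0,0,0,0],[0,0,0,0],[0,0,0,0],[0,0,0,0],[0,0,0,0]]]' 1
```

```text
time_s: 2.4
tool_pos: [0.5308, 0.2566, 0.0527]
tcp_rot: [0.417, 0.571, 0.417, -0.571]
wrist_force: [0.5, 0.0, 0.2]
finger_gap: 0.999
time_s: 3.4
tool_pos: [0.5308, 0.2566, 0.0525]
tcp_rot: [0.417, 0.572, 0.417, -0.571]
wrist_force: [1.2, 0.5, 5.1]
finger_gap: 0.172
```

```bash
python3 -m pendant '[[[0,0,0.1,0],[0,-0.5,0.3,0.01],[0.1,-1.5,0.3,0.035],[0.2,-3,0.3,0.07],[0.3,-4.5,0.3,0.105],[0.4,-6,0.3,0.14],[0.4,-7.5,0.3,0.175],[0.5,-9,0.3,0.21],[0.5,-10.5,0.3,0.245],[0.6,-12,0.3,0.275]]]'; python3 - <<'E'
from cell import optics
import cv2
cv2.imwrite("pics/w2.png",optics.get_image("scene"))
E
```

```text
time_s: 4.4
tool_pos: [0.5359, 0.1356, 0.0548]
tcp_rot: [-0.491, -0.508, -0.492, 0.509]
wrist_force: [-0.7, 1.1, -2.5]
finger_gap: 0.172
```

View pics/w2.png

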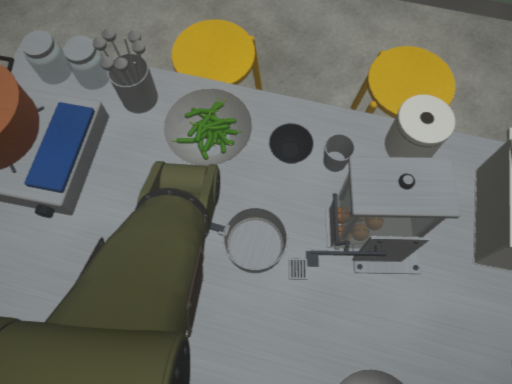

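The pan is now at (255,240) and following the gripper. I'll move it the rest of the way under the chute.

```bash
python3 -m pendant '[[[0,-1.2,0,0.03],[0.1,-2.5,0,0.06],[0.2,-4,0,0.095],[0.3,-5.5,0,0.13],[0.4,-7,0,0.165],[0.5,-8.5,0,0.2],[0.6,-10,0,0.235],[0.6,-11.2,0,0.26],[0.6,-12,0,0.272],[0.6,-12.1,0,0.272]]]'; python3 - <<'E'
from ov import *
from cell import r
s=r.sense();print(s["tool_pos"],s["wrist_force"])
from scipy.spatial.transform import Rotation as R
m=R.from_quat(s["tcp_rot"],scalar_first=True).as_matrix()
a=np.arctan2(m[1,1],m[0,1])%np.pi; print(a)
h=a+np.pi/2; h=h if h<3 else h-np.pi
d=.1308;pan=(s["tool_pos"][0]-d*np.cos(h),s["tool_pos"][1]-d*np.sin(h),h);print(pan)
for n,b in (("scene",(200,160,400,300)),("side",(215,60,375,220))):
    cv2.imwrite(f"pics/p_{n}.png",optics.get_image(n));show(f"pics/p_{n}.png",n,pan,b,3.5,f"pics/p_{n}o.png")
E
```

```text
time_s: 5.45
tool_pos: [0.5423, 0.0148, 0.055]
tcp_rot: [0.555, 0.438, 0.555, -0.438]
wrist_force: [1.9, -1.1, -2.5]
finger_gap: 0.174
[0.54228362 0.01481382 0.05501093] [ 1.89743713 -1.11345816 -2.52753524]
0.23504397491790954
(np.float64(0.5727450725777166), np.float64(-0.11238972058609506), np.float64(1.8058403017128062))
```

View pics/p_sceneo.png

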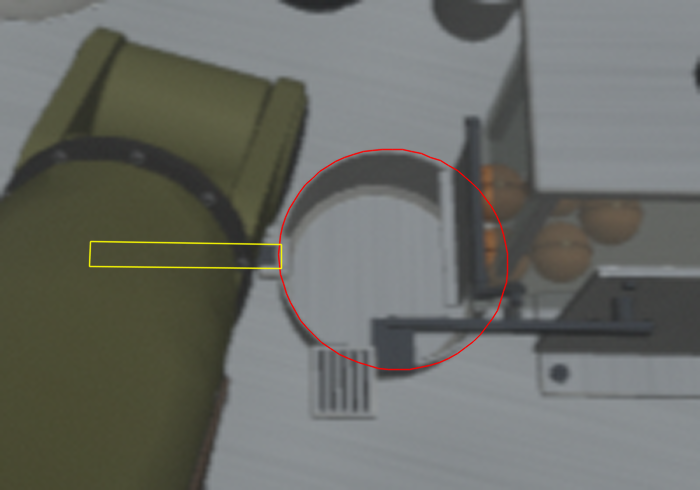

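View pics/p_sideo.png

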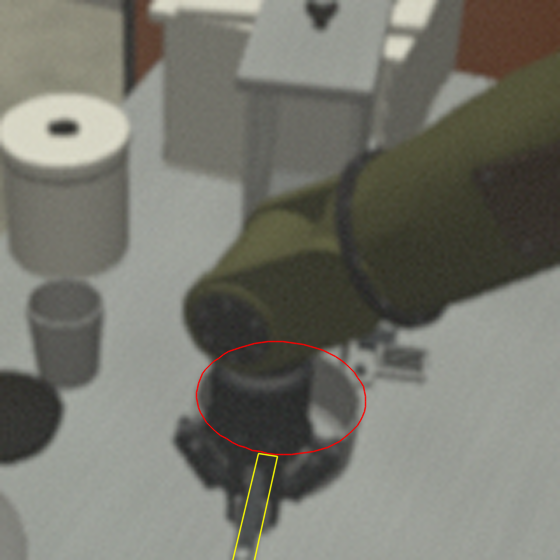

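The pan is within a few mm of the drop spot. I'll lower it, release, and retreat upward.

```bash
python3 -m pendant '[[[0,0,-0.15,0],[0,0,-0.3,0],[0,0,-0.3,0]]]'; python3 -m pendant '[[[0,0,0,0],[0,0,0,0],[0,0,0,0],[0,0,0,0],[0,0,0,0],[0,0,0,0]]]' -0.2;  python3 -m pendant '[[[0,0,1,0],[0,0,3,0],[0,0,6,0],[0,0,10,0],[0,0,14,0],[0,0,17,0],[0,0,18,0],[0,0,18,0]]]'
python3 - <<'E'
from ov import *
from cell import r
s=r.sense();print(s["tool_pos"],s["joint_positions"])
for n,b in (("scene",(200,160,400,300)),("side",(215,60,375,220)),("wrist",(0,0,512,384))):
    info=optics.camera_info(n)
    cv2.imwrite(f"pics/q_{n}.png",optics.get_image(n));show(f"pics/q_{n}.png",n,(.5727,-.1124,1.806),b,1.5 if n=="wrist" else 3.5,f"pics/q_{n}o.png",info)
E
```

```text
time_s: 5.85
tool_pos: [0.5427, 0.0161, 0.0526]
tcp_rot: [0.555, 0.438, 0.555, -0.437]
wrist_force: [-2.7, 1.4, 5.2]
finger_gap: 0.172
time_s: 6.45
tool_pos: [0.5426, 0.0155, 0.0522]
tcp_rot: [0.555, 0.438, 0.555, -0.438]
wrist_force: [0.4, -0.6, 0.2]
finger_gap: 0.599
time_s: 7.25
tool_pos: [0.5428, 0.0155, 0.2337]
tcp_rot: [0.556, 0.438, 0.555, -0.437]
wrist_force: [-1.0, 0.1, -1.0]
finger_gap: 0.602
[0.54284973 0.01545343 0.23371316] [-3.89728850e-02  2.92724550e-01  1.55775269e+00 -3.26691040e-05
  1.28848939e+00 -2.74943454e-01]
```

View pics/q_wristo.png

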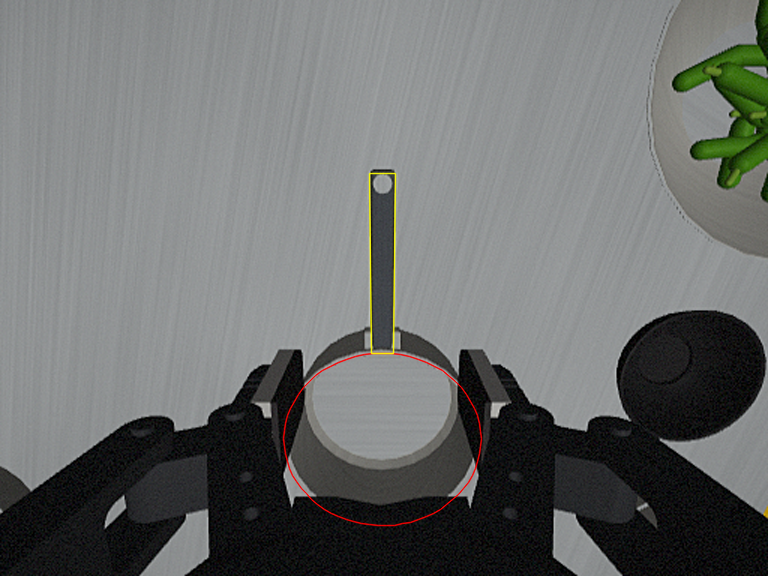

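View pics/q_sceneo.png

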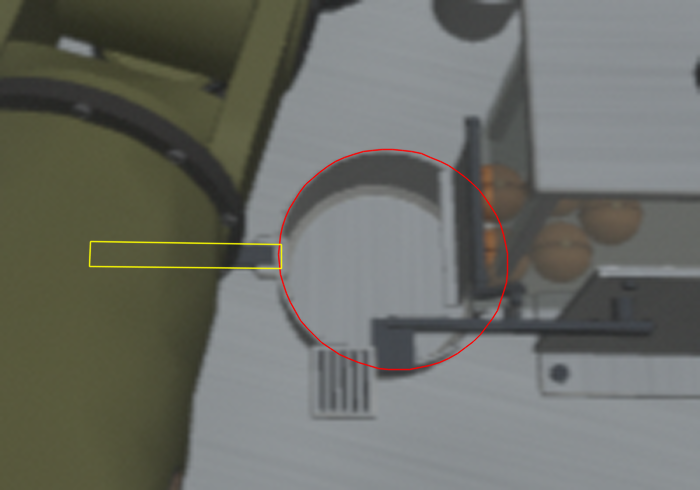

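```bash
python3 -m pendant '[[[-0.7,-1,0,-0.14],[-1.5,-2.2,0,-0.28],[-2.3,-3.4,0,-0.42],[-3.1,-4.6,0,-0.56],[-4,-5.8,0,-0.7],[-4.8,-7,0,-0.84],[-5.6,-8.2,0,-0.98],[-6.4,-9.4,0,-1.12],[-7.2,-10.6,0,-1.26],[-7.6,-11.2,0,-1.4]]]' 1; python3 -m pendant '[[[0,0,-1,-0.14],[0,0,-2,-0.17],[0,0,-3,-0.17],[0,0,-3.5,-0.17],[0,0,-3.5,-0.17]]]'
python3 - <<'E'
from ov import *
from cell import r
s=r.sense();print(s["tool_pos"],s["joint_positions"],s["wrist_force"])
for n in ("wrist","scene","side"): cv2.imwrite(f"pics/r_{n}.png",optics.get_image(n))
a=cv2.imread("pics/r_scene.png")[150:320,230:430];b=cv2.imread("pics/r_side.png")[60:230,220:420]
cv2.imwrite("pics/r_c.png",cv2.resize(np.hstack([a,b]),None,fx=2,fy=2))
E
```

```text
time_s: 8.4
tool_pos: [0.4657, -0.0971, 0.2308]
tcp_rot: [-0.14, -0.692, -0.141, 0.694]
wrist_force: [0.2, 0.3, -0.1]
finger_gap: -0.003
time_s: 8.9
tool_pos: [0.4663, -0.0963, 0.1962]
tcp_rot: [-0.084, -0.701, -0.085, 0.703]
wrist_force: [-0.6, 0.2, 0.4]
finger_gap: 0.003
[ 0.46629209 -0.09630648  0.19624029] [-2.80625428e-01  1.85964181e-01  1.78258776e+00  1.64386950e-05
  1.17490280e+00  1.05104688e+00] [-0.64102611  0.23070454  0.41735943]
```

View pics/r_wrist.png

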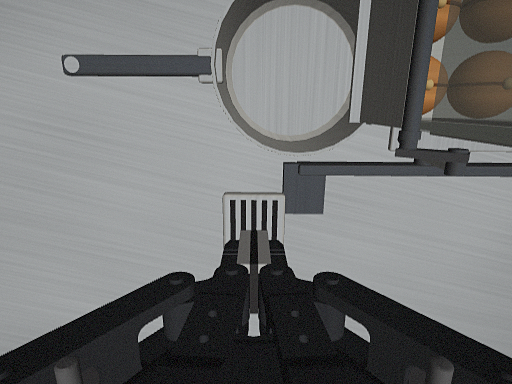

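View pics/r_c.png

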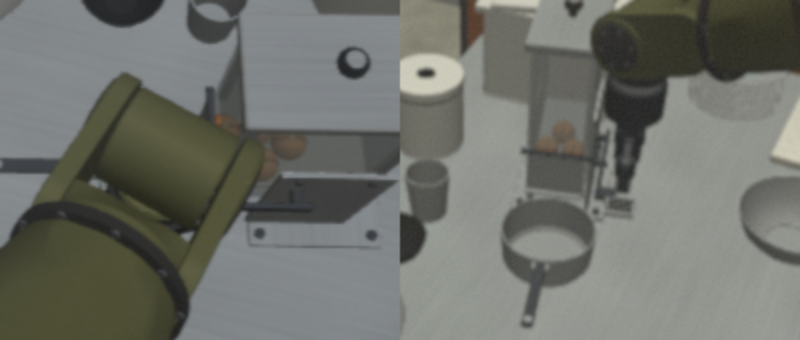

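The wrist view shows the closed fingers (column ~253) centred on the pad (columns 223–284), with the pan and lid mouth in view. I'll press down, starting to shift toward dispenser +x.

```bash
python3 - <<'E'
from h import *
p=(.5732,-.1118,-1.3348)
for P in ((-.04,-.1,.158),(-.058,-.08,.158),(-.022,-.08,.158)): print(proj("wrist",dis(p,P)))
E
python3 -m pendant '[[[0,0,-1,0],[0,0,-2,0],[0,0,-2.4,0],[0,0,-2.7,0],[0,0,-3,0],[0,0,-3.3,0],[0,0,-3.3,0]]]'
```

```text
[252.26473533 226.79464836]
[220.62587862 193.92651889]
[283.91520068 194.00197654]
time_s: 9.75
tool_pos: [0.4666, -0.0965, 0.1641]
tcp_rot: [0.084, 0.702, 0.084, -0.702]
wrist_force: [0.0, 0.8, 1.0]
finger_gap: 0.006
```

```bash
python3 -m pendant '[[[0,-0.1,-0.4,0],[0,-0.1,-0.8,0],[0,-0.1,-1.2,0],[0,-0.2,-1.6,0],[0,-0.2,-2,0],[0.1,-0.3,-2.4,0],[0.1,-0.3,-2.8,0],[0.1,-0.4,-3.2,0],[0.1,-0.4,-3.5,0],[0.1,-0.4,-3.5,0]]]'
python3 - <<'E'
from ov import *
cv2.imwrite("pics/s1.png",optics.get_image("wrist"))
E
```

```text
time_s: 10.75
tool_pos: [0.4677, -0.1007, 0.129]
tcp_rot: [0.084, 0.702, 0.083, -0.702]
wrist_force: [-0.3, -0.3, 4.8]
finger_gap: 0.001
```

View pics/s1.png

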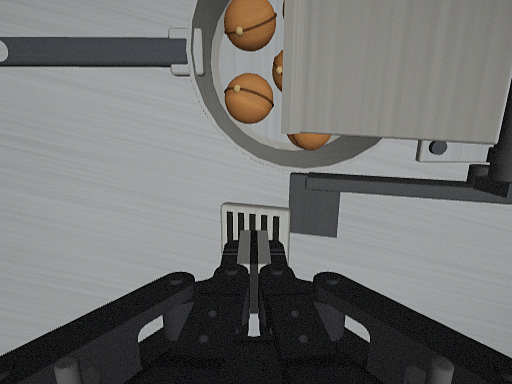

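Walnuts are already rolling out, with at least four visible in the pan at (250,22), (250,98), (280,70) and (310,138). I'll press the rest of the way in small steps.

```bash
python3 -m pendant '[[[0,-0.1,-0.2,0],[0,-0.1,-0.4,0],[0,-0.1,-0.6,0],[0,-0.2,-0.8,0],[0,-0.2,-0.8,0]]]'
```

```text
time_s: 11.3
tool_pos: [0.4679, -0.1025, 0.1212]
tcp_rot: [0.083, 0.702, 0.084, -0.702]
wrist_force: [2.6, 1.8, 6.3]
finger_gap: 0.001
```

```bash
python3 -m pendant '[[[0,0,-0.1,0],[0,0,-0.2,0],[0,0,-0.2,0]]]'; python3 -m pendant '[[[0,0,-0.1,0],[0,0,-0.2,0],[0,0,-0.2,0]]]'
```

```text
time_s: 11.6
tool_pos: [0.4681, -0.1027, 0.12]
tcp_rot: [0.084, 0.703, 0.083, -0.702]
wrist_force: [-0.9, 0.9, 13.4]
finger_gap: -0.0
time_s: 11.9
tool_pos: [0.4684, -0.1029, 0.1194]
tcp_rot: [0.084, 0.703, 0.083, -0.701]
wrist_force: [-9.0, 1.3, 32.7]
finger_gap: -0.001
```

The pedal is on its stop, since the force is climbing steeply. I'll ease off 2 mm and hold.

```bash
python3 -m pendant '[[[0,0,0.1,0],[0,0,0.2,0],[0,0,0.2,0],[0,0,0.2,0],[0,0,0.2,0],[0,0,0.2,0],[0,0,0.2,0],[0,0,0.2,0],[0,0,0.2,0],[0,0,0.2,0]]]';python3 -m pendant '[[[0,0,0,0],[0,0,0,0],[0,0,0,0],[0,0,0,0],[0,0,0,0],[0,0,0,0],[0,0,0,0],[0,0,0,0],[0,0,0,0],[0,0,0,0]]]'
python3 - <<'E'
from ov import *
for n in ("wrist","scene","side"): cv2.imwrite(f"pics/t_{n}.png",optics.get_image(n))
a=cv2.imread("pics/t_scene.png")[150:320,230:430];b=cv2.imread("pics/t_side.png")[60:230,220:420]
cv2.imwrite("pics/t_c.png",cv2.resize(np.hstack([a,b]),None,fx=2,fy=2,interpolation=cv2.INTER_CUBIC))
E
```

```text
time_s: 12.9
tool_pos: [0.4681, -0.1027, 0.12]
tcp_rot: [0.084, 0.703, 0.083, -0.702]
wrist_force: [-1.6, 1.0, 12.0]
finger_gap: 0.001
time_s: 13.9
tool_pos: [0.4681, -0.1027, 0.12]
tcp_rot: [0.084, 0.703, 0.083, -0.702]
wrist_force: [-1.1, 1.3, 12.5]
finger_gap: 0.003
```

View pics/t_wrist.png

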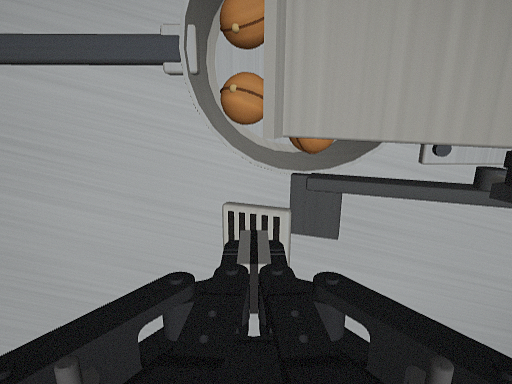

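View pics/t_c.png

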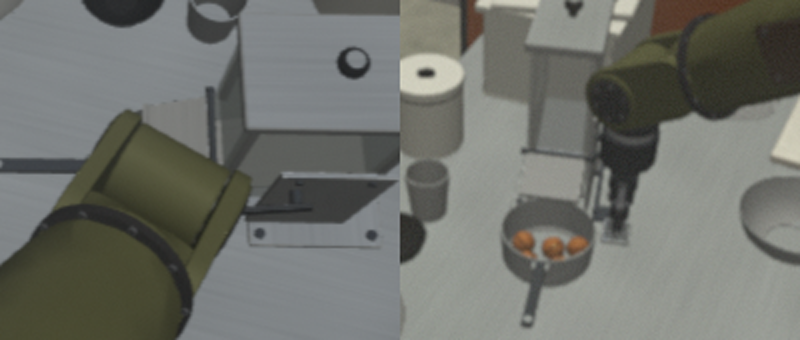

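```bash
python3 -c "
import cv2
s=cv2.imread('pics/t_side.png')[95:205,260:350]
cv2.imwrite('pics/t_d.png',cv2.resize(s,None,fx=5,fy=5,interpolation=cv2.INTER_CUBIC))"
```

```text
(no output)
```

View pics/t_d.png

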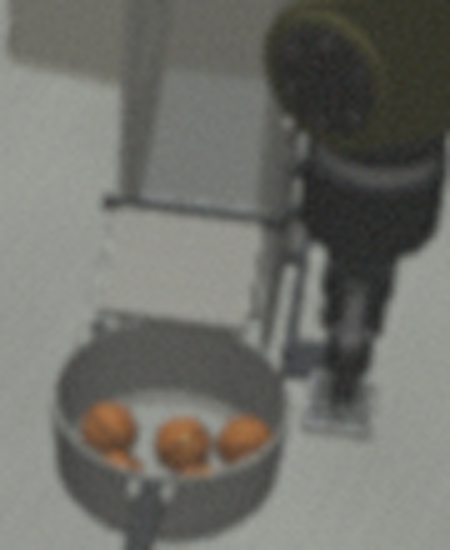

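All five walnuts are in the pan at (110,425), (182,442), (245,437), (122,460) and (195,468), and the hopper is empty. I'll ease the pedal up over about 4 s.

```bash
python3 -m pendant '[[[0,0,0.1,0],[0,0.1,0.3,0],[0,0.1,0.5,0],[0,0.1,0.7,0],[0,0.2,0.9,0],[0,0.2,1.1,0],[0,0.2,1.3,0],[0,0.2,1.5,0],[0,0.3,1.7,0],[0,0.3,1.9,0]]]'
python3 -m pendant '[[[0,0,0.2,0],[0,0,0.4,0],[0,0.1,0.6,0],[0,0.1,0.8,0],[0,0.1,1.0,0],[0,0.1,1.2,0],[0,0.1,1.4,0],[0,0.2,1.6,0],[0,0.2,1.8,0],[0,0.2,2,0]]]'
python3 -m pendant '[[[0,0,0.15,0],[0,0,0.3,0],[0,0,0.45,0],[0,0,0.6,0],[0,0,0.75,0],[0,0,0.9,0],[0,0,1.0,0],[0,0,1.1,0],[0,0,1.2,0],[0,0,1.3,0]]]'
python3 -m pendant '[[[0,0,0.1,0],[0,0,0.2,0],[0,0,0.3,0],[0,0,0.4,0],[0,0,0.5,0],[0,0,0.6,0],[0,0,0.7,0],[0,0,0.8,0],[0,0,0.9,0],[0,0,1.0,0]]]'
```

```text
time_s: 15.05
tool_pos: [0.4674, -0.0995, 0.1384]
tcp_rot: [-0.084, -0.702, -0.084, 0.702]
wrist_force: [-2.3, 4.2, 4.5]
finger_gap: 0.001
time_s: 16.05
tool_pos: [0.4676, -0.0976, 0.1585]
tcp_rot: [0.084, 0.702, 0.083, -0.702]
wrist_force: [-1.3, -0.2, 2.6]
finger_gap: 0.004
time_s: 17.05
tool_pos: [0.4676, -0.0976, 0.1714]
tcp_rot: [0.084, 0.702, 0.083, -0.702]
wrist_force: [0.4, -1.6, 3.0]
finger_gap: -0.002
time_s: 18.05
tool_pos: [0.4676, -0.0975, 0.1814]
tcp_rot: [0.084, 0.702, 0.084, -0.702]
wrist_force: [-0.5, 0.4, -0.3]
finger_gap: 0.002
```

Released. I'll retreat up and back toward the robot, then check.

```bash
python3 -m pendant '[[[0,0,1,0],[0,0,3,0],[0,0,5,0],[0,0,8,0],[-1,0,11,0],[-3,0,13,0],[-6,0,15,0],[-9,0,16,0],[-11,0,16,0],[-11,0,16,0]]]'
python3 - <<'E'
from ov import *
for n in ("scene","side"):
    cv2.imwrite(f"pics/u_{n}.png",optics.get_image(n))
show("pics/u_scene.png","scene",(.5727,-.1124,1.806),(180,110,420,290),3,"pics/u_so.png")
s=cv2.imread('pics/u_side.png')[60:220,180:360]
cv2.imwrite('pics/u_d.png',cv2.resize(s,None,fx=3.7,fy=3.7,interpolation=cv2.INTER_CUBIC))
E
```

```text
time_s: 19.05
tool_pos: [0.3562, -0.0975, 0.3427]
tcp_rot: [0.084, 0.703, 0.083, -0.701]
wrist_force: [0.3, -0.7, -0.8]
finger_gap: 0.003
```

View pics/u_so.png

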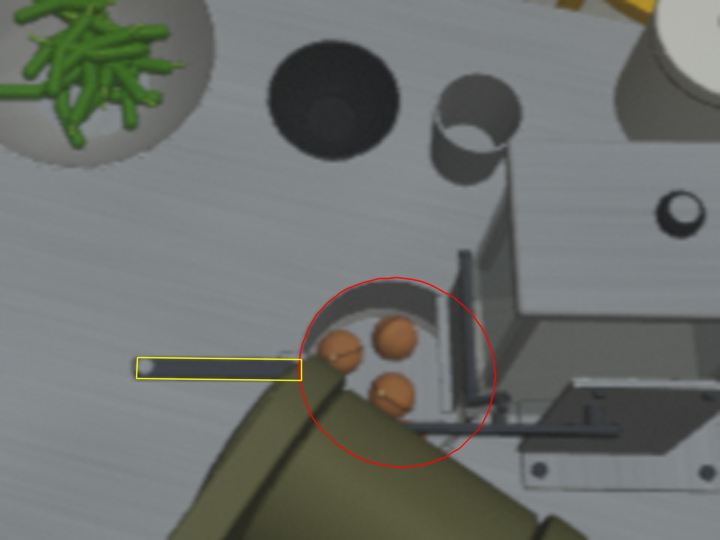

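View pics/u_d.png

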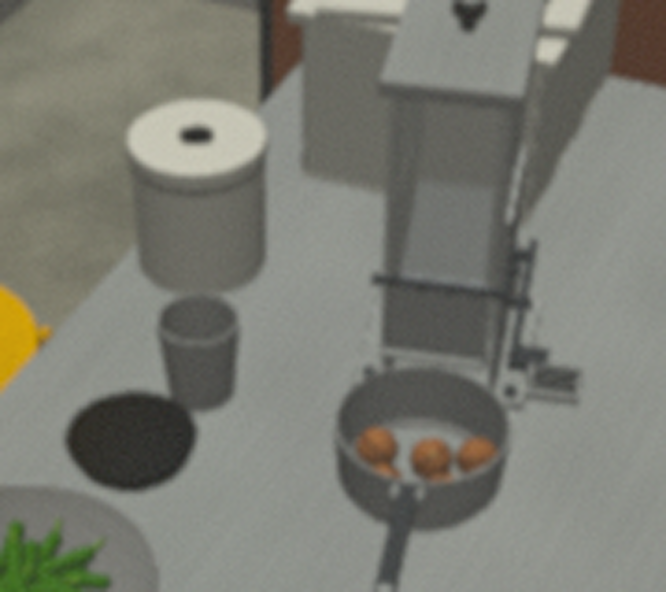

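The lid is shut and the pedal is up. The pan matches its overlay, the walnuts are in it, and the cup and bowls look undisturbed. Handing in.

```bash
python3 -c "
from cell import workorder
print(workorder.finish_job())"
```

```text
the job is handed in; nothing more can be done
None
```

I slid and lifted the pan by its handle to the drop spot while the lid was still shut. Then I pressed the pedal down to its stop and held it about 2 s. All five walnuts rolled into the pan, and I eased the pedal back up over about 4 s. The job was handed in at about 19 s of the 54 s allowed.

**Last checks:**
- **Pan:** it stands within a few millimetres of the drop spot, with its handle pointing straight away from the dispenser.
- **Walnuts:** the side view shows five in the pan, two of them only partly visible behind the near rim, and the hopper is empty.
- **Dispenser:** the lid is shut and the pedal is up.
- **Surroundings:** the cup, black bowl and chilli bowl look unmoved in the pictures, and the robot is clear of everything.

**Pedal force:** the wrist force peaked briefly at about 33 N when the pedal met its stop. I then backed off and held it at about 12 N.

**Camera disagreement:** when I measured the pan at the start, the scene and side cameras disagreed by about 2 mm or a little more. The wrist camera confirmed the pose I used.

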